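Swap a divider and show the notched one to the inspection camera

TASK

One slot of the peg rack is empty: take the plain divider that leans on the wire easel, stand it on edge in that slot, roughly centred across the rack, and let go of it. Then draw the divider with the cut-out corner from the rack and hold it up to the inspection camera, right way up with its bottom edge level, its face square to the tilted lens and its middle on the lens axis 12 cm from the glass. Finish while still holding it there, still; do not touch the camera, and leave the other dividers and the things about the table where they are.

Things in the scene. Friction and masses are not known exactly. Their poses are not given: they have to be found in the camera images.
- spare: Plain plywood divider 90 x 8 x 80 mm (x width, y thickness, z height), about 60 g. It leans on the easel, standing on its bottom edge, 0.4 rad (23 degrees) from vertical, its top roughly towards the robot. Origin: centre of its bottom face; z points along the plate to the top edge, y is its face normal. A tall locker stands beyond it, at y over 0.5 m.
- easel: Fixed wire easel: base board 95 x 100 x 12 mm (top 12 mm above the table), a 13 mm high foot strip, and two 8 mm steel rods under the leaning plate at y = -33 and +33 mm, parallel to it and reaching 66 mm up its height; between them the plate's back is free for a finger (58 mm). Origin on the table under the plate's foot; the plate leans to the easel's -x; y runs along its width.
- rack: Fixed peg rack: board 110 x 210 x 14 mm, four slots along x at y = -78, -26, 26, 78 mm. A slot is four round-topped pegs (6 mm diameter, at x = -30 and 30 mm, tops 36 mm above the board) that leave an 11 mm gap. Dividers stand on the board, width along x, tops 94 mm above the table; three slots are taken, in any order. Origin: on the table, under the board's middle.
- free_slot: The empty slot of the rack (any of the four): origin at the centre of the slot on the top of the board, 14 mm above the table; x along the slot, y across it, z up.
- notched: Plywood divider like the others (90 x 8 x 80 mm, about 55 g) with one top corner cut out, 30 mm wide and 30 mm of the height, so that its top edge is only 60 mm long (x = -45 to +15 mm). Stands in the rack. Origin: centre of its bottom face; z up, y its face normal, x along its width, the cut-out on the +x side.
- notched_mid (a point): Middle of the 90 x 80 mm outline of the notched divider: 40 mm above its bottom edge, on the mid plane of its thickness; axes as the divider.
- plain_a: Plain plywood divider 90 x 8 x 80 mm that stands in the rack and stays there. Origin: centre of its bottom face, z up, y its face normal.
- plain_b: Another plain plywood divider, like plain_a; stands in the rack and stays there.
- camera: Inspection camera stand, fixed: round base of 50 mm radius, post of 14 mm diameter, 312 mm high. Origin: centre of the base on the table; the camera looks to its -x. The grey head (34 x 50 x 42 mm, lens barrel of 17 mm radius) is pitched 0.35 rad (20 degrees) downwards and clamped on the post at a height that varies. Do not touch.
- lens (a point): Centre of the front glass of the camera's lens. Its x axis is the lens axis and points back into the camera (the camera looks along -x, towards the robot and 0.35 rad downwards); y is level.
- view_point (a point): Point on the lens axis 120 mm in front of the glass, where the middle of the notched divider shall be held; axes as the lens.
- spool: Bystander: line spool with dark blue flanges, 64 mm diameter, 23 mm high, lying flat; origin at its underside.
- tin: Bystander: round tin, 51 mm diameter, 19 mm high; origin at its underside.
- lure_carton: Bystander: boxed lure lying flat, 135 x 40 x 26 mm, long side along x; origin at the centre of its underside.
- oil: Bystander: small oil bottle with a nozzle, 31 mm diameter, 95 mm high, standing; origin at its underside.
- closed_reel: Bystander: closed-face fishing reel, 112 x 90 x 79 mm; origin at its underside.

How it is judged:
On the way, in this order (a step that is already met when the one before it is completed fails the run):
1. the spare divider stands on edge in the slot that was empty, let go, with the notched one still in the rack (y of spare in the frame of free_slot between -0.006 and 0.006 m and x of spare in the frame of free_slot between -0.025 and 0.025 m and z of spare in the frame of free_slot below 0.005 m and angle between spare's own z axis and vertical below 0.15 rad and contact force between the fingers and spare below 0.1 N and distance of notched from where it was at the start of the episode below 0.02 m), for 0.2 s.
2. the notched divider is drawn clear of the rack, held by the fingers (height (world z) of notched above 0.06 m and contact force between the fingers and notched above 1 N), for 0.1 s.
At the end, for the whole second after the job is handed in: Notched divider held still by the fingers alone: middle within 20 mm of the view point, face square to the lens and bottom edge level within 8 degrees, cut-out at the top. Spare stands released in its slot (6 mm across, 25 mm along, 8 degrees). Other two dividers within 15 mm of their start (distance between notched_mid and view_point below 0.02 m and angle between the y axis of notched and the x axis of lens, either way round below 0.14 rad and angle between notched's own x axis and vertical between 1.4308 and 1.7108 rad and angle between notched's own z axis and vertical below 0.8 rad and contact force between the fingers and notched above 1 N and linear speed of notched below 0.02 m/s and contact force between notched and rack below 0.1 N and contact force between each of notched, the fingers and spare below 0.1 N and height (world z) of notched above 0.1 m and y of spare in the frame of free_slot between -0.006 and 0.006 m and x of spare in the frame of free_slot between -0.025 and 0.025 m and z of spare in the frame of free_slot below 0.005 m and angle between each of spare, plain_a, plain_b's own z axis and vertical below 0.15 rad and distance of each of plain_a, plain_b from where it was at the start of the episode below 0.015 m); the arm keeps its last pose, push and grip.
It fails at once if the camera is touched (more than 1 N) (contact force between anything else and camera above 1 N).
It fails at once if one of the other two dividers is shifted by more than 25 mm (distance of any of plain_a, plain_b from where it was at the start of the episode above 0.025 m).
It fails at once if the boxed lure or the oil bottle is shifted by more than 30 mm (distance of any of oil, lure_carton from where it was at the start of the episode above 0.03 m).
It also fails if it takes over 66 s, if anything falls off the work surface, if the arm or the gripper's body presses on something with over 40 N, if the wrist force passes 120 N, or if a joint passes its speed limit or range.

ROBOT

A 7-joint arm with a two-finger parallel gripper is mounted at the origin on a cart in front of the work surface, level with it; the furniture and walls round the work are solid. World frame = base frame: x ahead of the robot, y to its left, z up, the work surface at z = 0. Lengths are in m, angles in rad, forces in N, time in s.
With the tool pointing down it reaches from about 0.425 to 0.95 m from the base axis. Payload 16.7 kg.
Tool frame: the origin (TCP) lies on the centre line of the jaws, within the pads' length; the fingertips stand robot.tip_extent ahead of it and the grasp point (between the pads) is the TCP (robot.tip_extent is the distance from the TCP to the fingertips, in m); z points along the fingers, y is the line along which they close (so a half turn about z gives the same grasp; the last joint's range is limited). The gripper opens to 94 mm and grips with 3 to 60 N. Pads are 16 mm wide; open, the fingers measure 119 mm over their backs; the gripper's body (75 mm by 177 mm) begins 78 mm behind the grasp point.
Start: joints at [1.02, 0.426, 0.074, 1.606, -0.034, 1.111, -0.067], TCP at [0.264, -0.621, 0.224] pointing down, gripper open.
Joint ranges: [-2.85, 2.85], [-0.5, 2.14], [-1.23, 1.37], [0.21, 2.46], [-1.02, 4.16], [0.16, 2.05], [-2.73, 2.73]. Speed limits (rad/s): [1.89, 1.89, 2.39, 2.39, 3.01, 3.01, 3.01].

INTERFACE

Orientations are given as a unit quaternion [w, x, y, z].
In Python, from plant import get_state, imaging, workorder, robot gives the robot as it stands.
- The arm moves only by the tool arm_command, never from a script. Its argument "steps" is a list that holds one entry, the list of rows, each a list of 6 numbers: the shift along the tool's x, y, z in m, then the turn, a rotation vector about the tool's x, y, z in degrees. In form: [[[x, y, z, ax, ay, az], ...]]. A call has exactly 10 rows; each row shifts and turns the commanded pose from where the row before left it, along the tool's axes as they then stand; what a row does not reach is not made up. A row lasts 1/12 s, in which the tool goes at most 41.7 mm and 7.16 degrees, less where a joint would pass 70% of its speed; a pose out of reach is approached as far as the arm can. A call with a gripper value outside its range is refused whole. "jaw" is the opening, from -1 (shut) to 1 (fully open), so that 0 is half open, set as the call begins (left out, the last holds). The fingers move at their own pace and stop on an object; "force" is the grip in N (left out, the last holds). Time passes only in rows, so rows that do not move let the fingers close, or fill a call up. It gives the time, the measured TCP pose, the force, the opening and the grip force at its end, in the units of the state.
- get_state(): the state, without advancing time (a new reading comes with each control period).
- imaging.grab_frame(name): name is "scene" or "top" or "wrist"; returns a dict with "image" (420x560x3 uint8, red, green, blue), "camera_matrix" (3x3 intrinsics, pixels), "view" (4x4, takes a point from world to camera coordinates). Camera axes: x right, y down, z forward; pixel columns grow to the right and rows downward; lengths in m; the calibration is good to about 2 mm. The wrist camera is an equidistant fisheye: a pixel r from the principal point sees the ray r / f radians off the axis. A picture is of the moment at which its call begins. There is no depth.
- workorder.job_done(): hands the job in; it is judged then, once.
The state is a dict: "clock": time; "q": joint angles; "dq": joint speeds; "tau": joint torques, N m; "tool_pos": TCP position; "tcp_rot": TCP orientation; "ft_force": force on the tool from outside, world axes, zero at the start; "torque": the same for the moment, N m; "opening": opening from 0.0 (shut) to 1.0 (fully open); "grip_force": force on a finger pad.
Only numpy, scipy, OpenCV 4.12 (cv2) and the standard library are available. Lean on these libraries where they do the work, as an engineer would, in place of code of your own. Each camera call takes 0.05 s, during which the arm holds its last target. There are 200 camera calls.

## Working session

There is one attempt and no reset: what is moved stays moved. The work goes in short steps, Python scripts to look and compute and a tool call to move; the robot and the scene stay as the last step left them, time stands still between calls to the robot, and variables do not carry over. Pictures are saved under pics/ and viewed, at most 10 in all, crops included, and the job is handed in when it is done.

Besides the shell and the picture viewer there is one more tool, called as a command line: name --argument value ..., lists and objects as JSON in quotes. arm_command: Moves the arm, as the interface text tells. Its arguments: {"type":"object","properties":{"steps":{"type":"array","items":{"type":"array","items":{"type":"array","items":{"type":"number"}}}},"jaw":{"type":"number"},"force":{"type":"number"}},"required":["steps"]}

```bash
mkdir -p pics
cat > h.py <<'E'
import numpy as np, cv2
from plant import get_state, imaging, workorder, robot
from scipy.spatial.transform import Rotation as R
def grab(n):
    f=imaging.grab_frame(n); np.savez(f'/tmp/{n}.npz',**f); return f
def load(n): return dict(np.load(f'/tmp/{n}.npz'))
def ray(f,u,v,fish=False):
    K=f['camera_matrix'];V=f['view']
    x=(u-K[0,2])/K[0,0];y=(v-K[1,2])/K[1,1]
    if fish:
        r=np.hypot(x,y); d=np.array([x/r*np.sin(r),y/r*np.sin(r),np.cos(r)]) if r>0 else np.array([0,0,1.])
    else: d=np.array([x,y,1.])
    d=V[:3,:3].T@d; return -V[:3,:3].T@V[:3,3], d/np.linalg.norm(d)
def onz(f,u,v,z,fish=False):
    o,d=ray(f,u,v,fish); return o+d*(z-o[2])/d[2]
def proj(f,p,fish=False):
    K=f['camera_matrix'];V=f['view'];c=V[:3,:3]@np.asarray(p)+V[:3,3]
    if fish:
        r=np.hypot(c[0],c[1]);t=np.arctan2(r,c[2]);x,y=c[0]/r*t,c[1]/r*t
    else: x,y=c[0]/c[2],c[1]/c[2]
    return np.array([K[0,0]*x+K[0,2],K[1,1]*y+K[1,2]])
def tri(a,b):
    (o1,d1),(o2,d2)=a,b
    A=np.stack([d1,-d2],1);t=np.linalg.lstsq(A,o2-o1,rcond=None)[0]
    p,q=o1+d1*t[0],o2+d2*t[1]; return (p+q)/2,np.linalg.norm(p-q)
def save(f,name): cv2.imwrite(f'pics/{name}.png',cv2.cvtColor(f['image'],cv2.COLOR_RGB2BGR))
E
python3 - <<'E'
from h import *
np.set_printoptions(precision=3,suppress=True)
for n in ['scene','top']:
    f=grab(n);K=f['camera_matrix'];V=f['view'];print(n,K[0,0],K[:2,2],-V[:3,:3].T@V[:3,3],V[2,:3]); save(f,n)
print(get_state()); print(robot.__dict__ if hasattr(robot,'__dict__') else robot)
E
```

```text
scene 536.5328603155823 [269.346 207.539] [-0.093  0.84   1.266] [ 0.372 -0.621 -0.69 ]
top 425.5198272590874 [277.419 205.904] [ 0.429 -0.209  1.464] [ 0.077  0.028 -0.997]
{'clock': 0.1, 'q': array([ 1.019,  0.427,  0.074,  1.607, -0.034,  1.111, -0.067]), 'dq': array([-0.   , -0.002,  0.001,  0.   ,  0.001, -0.001, -0.002]), 'tau': array([  0.011, -93.747,   3.679, -45.505,  -0.048,   0.017,   0.   ]), 'tool_pos': array([ 0.264, -0.621,  0.224]), 'tcp_rot': array([-0.001,  0.98 ,  0.2  , -0.   ]), 'ft_force': array([0.104, 0.205, 0.371]), 'torque': array([0.043, 0.003, 0.025]), 'grip_force': 0.0, 'opening': 0.9994542210399644}
{}
```

View pics/scene.png

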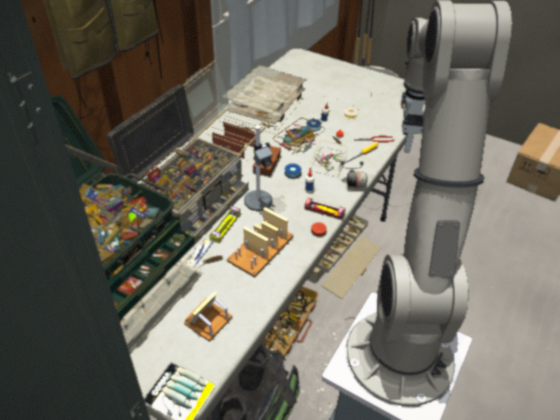

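View pics/top.png

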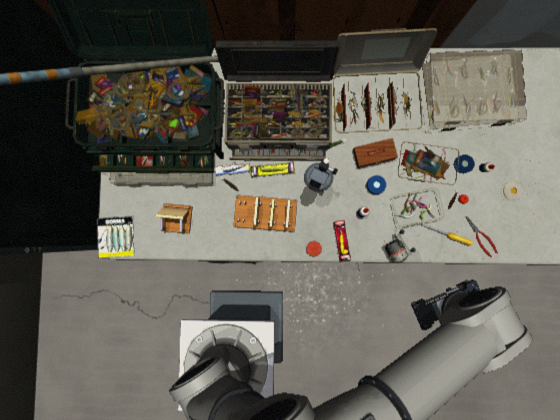

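The scene view shows the rack at about (260,250), the easel at (207,318) and the inspection camera at (258,175). In the top view they sit at (265,212), (173,219) and (320,178), and the rack's left (+y) slot is empty. I'll enlarge these areas.

Run:
```python
from h import *
np.set_printoptions(precision=3,suppress=True)
t=load('top');s=load('scene')
a=cv2.resize(t['image'][150:250,145:345],(800,400),interpolation=cv2.INTER_CUBIC)
b=cv2.resize(s['image'][120:220,210:310],(400,400),interpolation=cv2.INTER_CUBIC)[:200*2]
c=cv2.resize(s['image'][200:350,180:330],(400,400),interpolation=cv2.INTER_CUBIC)
save({'image':np.vstack([a[:, :],])},'c_top'); 
im=np.hstack([b,c]); save({'image':im},'c_scene')
for n,f,z in(('top',t,.014),('scene',s,.014)):
    hsv=cv2.cvtColor(f['image'],cv2.COLOR_RGB2HSV)
    m=cv2.inRange(hsv,(5,120,90),(18,255,255)); m=cv2.morphologyEx(m,cv2.MORPH_CLOSE,np.ones((5,5)))
    for k in cv2.findContours(m,0,2)[0]:
        if cv2.contourArea(k)>150:
            x=cv2.boundingRect(k); w=np.array([onz(f,*p[0],z)[:2] for p in k],np.float32); r=cv2.minAreaRect(w); print(n,x,np.array(r[0]),np.array(r[1]),r[2])
```

```text
top (306, 241, 16, 15) [ 0.398 -0.292] [0.048 0.048] 45.509273529052734
top (163, 204, 29, 29) [0.495 0.178] [0.095 0.093] 85.83963012695312
top (234, 196, 63, 36) [ 0.516 -0.125] [0.208 0.108] 85.74746704101562
top (355, 139, 42, 27) [ 0.73  -0.503] [0.069 0.134] 13.939120292663574
scene (185, 305, 46, 35) [0.492 0.187] [0.098 0.095] 85.44346618652344
scene (266, 301, 49, 54) [0.289 0.074] [0.065 0.196] 2.66562819480896
scene (228, 233, 64, 43) [ 0.511 -0.118] [0.206 0.107] 85.83026123046875
scene (214, 131, 39, 21) [ 0.915 -0.537] [0.142 0.106] 2.0581352710723877
scene (521, 125, 35, 33) [-0.112 -1.18 ] [0.238 0.069] 83.80564880371094
```

View pics/c_top.png

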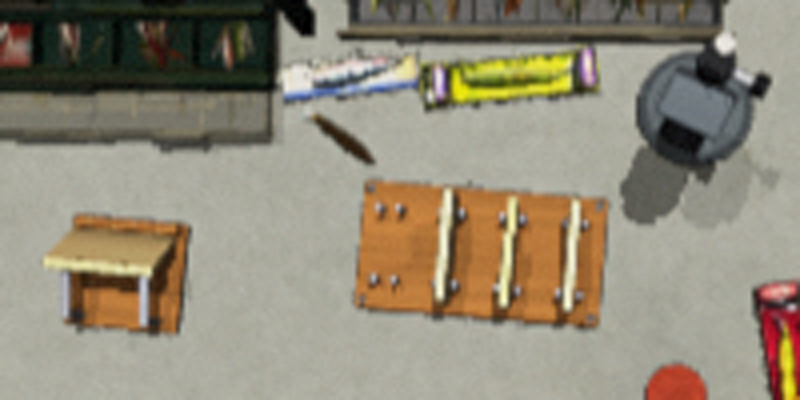

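View pics/c_scene.png

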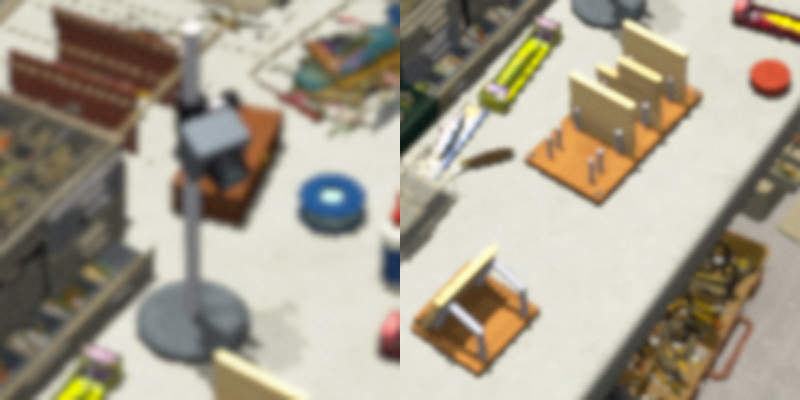

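The crops show all three plates in the rack's -y slots, and the middle one (slot y=-26) is notched on its far (+x) side. The +y slot is empty. The spare leans towards the robot, and the camera head looks towards the robot and a little to +y. Next I move to a vantage pose for the wrist camera.

```bash
cat >> h.py <<'E'
from scipy.linalg import logm, expm
def T(p,r): M=np.eye(4);M[:3,:3]=r;M[:3,3]=p;return M
def cur():
    s=get_state();w,x,y,z=s['tcp_rot'];return T(s['tool_pos'],R.from_quat([x,y,z,w]).as_matrix())
def frame(y,z):  # rotation from wanted tool y and z
    z=np.array(z,float);z/=np.linalg.norm(z);y=np.array(y,float);y-=z*(y@z);y/=np.linalg.norm(y);return np.stack([np.cross(y,z),y,z],1)
def plan(Ts,ns=None,T0=None):
    A=cur() if T0 is None else T0
    for i,B in enumerate(Ts):
        n=ns[i] if ns else 10
        # constant twist per row
        D=expm(np.real(logm(np.linalg.inv(A)@B))/n)
        r=np.r_[np.round(D[:3,3],4),np.round(R.from_matrix(D[:3,:3]).as_rotvec(degrees=True),2)]+0.
        print(i,n,'rows',r.tolist(), '' if np.linalg.norm(r[:3])<.0417 and np.linalg.norm(r[3:])<7.16 else 'TOO FAST')
        for _ in range(n): A=A@T(r[:3],R.from_rotvec(r[3:],degrees=True).as_matrix())
    return A
YAW=np.radians(-4.25)
RX=np.array([np.cos(YAW),np.sin(YAW),0]);RY=np.array([-np.sin(YAW),np.cos(YAW),0]);Z=np.array([0,0,1.])
E
python3 - <<'E'
from h import *
r=frame(-RY,-Z)
plan([T([.38,-.33,.40],r),T([.47,-.02,.42],r)])
t=load('top');s=load('scene')
# camera: lens/base coarse: base in top crop (695,110)/4+(145,150); scene crop base (193,320)/4+(210,120)
print(onz(t,318.5,177,.0),onz(s,258.5,201,0.))
q=lambda u,v:ray(t,145+u/4,150+v/4); w=lambda u,v:ray(s,210+u/4,120+v/4)
print('head',tri(q(697,97),w(215,133)),'barrel',tri(q(682,137),w(232,168)),'posttop',tri(q(723,43),w(191,27)))
E
```

```text
0 10 rows [0.017, -0.0267, -0.0176, -0.01, 0.0, 2.73] 
1 10 rows [0.0067, -0.0316, -0.002, 0.0, 0.0, 0.0] 
[ 0.6440031  -0.30903656  0.        ] [ 0.63789067 -0.30732564  0.        ]
head (array([ 0.61586158, -0.29739942,  0.22468656]), np.float64(0.007188051376248199)) barrel (array([ 0.59058633, -0.28662067,  0.20727664]), np.float64(0.0025924101606511654)) posttop (array([ 0.64231788, -0.30813883,  0.30872623]), np.float64(0.002874858110430894))
```

arm_command --steps '[[[0.017,-0.0267,-0.0176,0,0,2.73],[0.017,-0.0267,-0.0176,0,0,2.73],[0.017,-0.0267,-0.0176,0,0,2.73],[0.017,-0.0267,-0.0176,0,0,2.73],[0.017,-0.0267,-0.0176,0,0,2.73],[0.017,-0.0267,-0.0176,0,0,2.73],[0.017,-0.0267,-0.0176,0,0,2.73],[0.017,-0.0267,-0.0176,0,0,2.73],[0.017,-0.0267,-0.0176,0,0,2.73],[0.017,-0.0267,-0.0176,0,0,2.73]]]'

```text
clock: 0.93
tool_pos: [0.3803, -0.3283, 0.4014]
tcp_rot: [0.0, 0.999, -0.039, 0.0]
ft_force: [0.5, -0.7, 0.6]
opening: 1.001
grip_force: 0.0
```

arm_command --steps '[[[0.0067,-0.0316,-0.002,0,0,0],[0.0067,-0.0316,-0.002,0,0,0],[0.0067,-0.0316,-0.002,0,0,0],[0.0067,-0.0316,-0.002,0,0,0],[0.0067,-0.0316,-0.002,0,0,0],[0.0067,-0.0316,-0.002,0,0,0],[0.0067,-0.0316,-0.002,0,0,0],[0.0067,-0.0316,-0.002,0,0,0],[0.0067,-0.0316,-0.002,0,0,0],[0.0067,-0.0316,-0.002,0,0,0]]]'

```text
clock: 1.77
tool_pos: [0.4705, -0.0183, 0.4205]
tcp_rot: [0.0, 0.999, -0.037, -0.0]
ft_force: [0.2, 0.8, 0.2]
opening: 0.999
grip_force: 0.0
```

Run:
```python
from h import *
np.set_printoptions(precision=3,suppress=True)
f=grab('wrist');save(f,'w1');print(cur(),f['camera_matrix'],f['view'],get_state()['q'])
```

```text
[[ 0.998 -0.069  0.001  0.472]
 [-0.069 -0.998  0.002 -0.012]
 [ 0.001 -0.002 -1.     0.421]
 [ 0.     0.     0.     1.   ]] [[325.192   0.    277.486]
 [  0.    325.192 207.946]
 [  0.      0.      1.   ]] [[-0.074 -0.997 -0.     0.017]
 [-0.966  0.072  0.25   0.381]
 [-0.249  0.019 -0.968  0.698]
 [ 0.     0.     0.     1.   ]] [ 0.319 -0.018 -0.416  1.732 -0.009  1.425 -1.736]
```

View pics/w1.png

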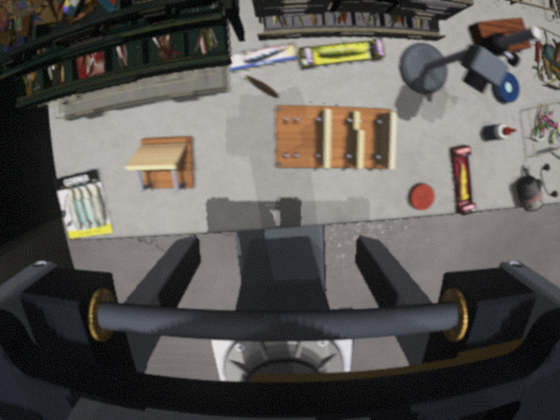

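The wrist view shows the rack at (276–397, 105–171) with its empty slot's pegs at about (290,121) and (290,155). The spare's plate is at (125–190, 138–170), with its top edge along the lower side. Now I measure precisely.

Run:
```python
from h import *
np.set_printoptions(precision=4,suppress=True)
f=load('wrist');im=f['image'];hsv=cv2.cvtColor(im,cv2.COLOR_RGB2HSV)
def big(m): 
    k=max(cv2.findContours(m,0,1)[0],key=cv2.contourArea);return k[:,0]
# rack
print('orange',hsv[112,310],'plate',hsv[155,155],hsv[167,150],'div',hsv[130,330],hsv[130,324], 'peg',hsv[121,285],hsv[120,286],hsv[121,295])
m=cv2.inRange(hsv,(3,110,60),(20,255,255));m2=np.zeros_like(m);m2[98:180,265:410]=m[98:180,265:410]
k=big(m2);w=np.array([onz(f,*p,.014,True)[:2] for p in k],np.float32);print('rack',cv2.minAreaRect(w),w.min(0),w.max(0))
c=cv2.boxPoints(cv2.minAreaRect(w));print(c)
# easel board
m2[:]=0;m2[128:198,118:205]=m[128:198,118:205];k=big(m2);w=np.array([onz(f,*p,.012,True)[:2] for p in k],np.float32);print('easel',cv2.minAreaRect(w));print(cv2.boxPoints(cv2.minAreaRect(w)))
# pale plates
pm=cv2.inRange(hsv,(12,30,110),(32,150,255))
for roi in((120,132,195,178),(270,95,405,180)):
    x0,y0,x1,y1=roi;m2[:]=0;m2[y0:y1,x0:x1]=pm[y0:y1,x0:x1]
    for k in cv2.findContours(m2,0,1)[0]:
        if cv2.contourArea(k)>60:
            a=cv2.approxPolyDP(k,2.0,True)[:,0];print('pale',cv2.boundingRect(k));
            for p in a: print(p,onz(f,*p,.0857 if x0<200 else .094,True)[:2])
# pegs
g=cv2.inRange(hsv,(0,0,90),(180,90,255))
n,l,st,ce=cv2.connectedComponentsWithStats(g[108:168,279:306])
for i in range(1,n):
    if 2<st[i,4]<80: print('peg',st[i],ce[i]+[279,108],onz(f,*(ce[i]+[279,108]),.048,True))
save({'image':cv2.resize(np.hstack([im[95:180,115:200],im[95:180,270:405]]),None,fx=3.6,fy=3.6,interpolation=cv2.INTER_CUBIC)},'w1c')
```

```text
orange [ 13 136 185] plate [ 20  85 202] [ 28  54 231] div [ 18  76 211] [ 25  67 148] peg [ 13 118 123] [  7  63 130] [ 11 120 125]
rack ((0.5179464817047119, -0.12047186493873596), (0.20213261246681213, 0.10656636208295822), 85.91162872314453) [ 0.4595 -0.225 ] [ 0.5776 -0.018 ]
[[ 0.4576 -0.2175]
 [ 0.5639 -0.2251]
 [ 0.5783 -0.0235]
 [ 0.472  -0.0159]]
easel ((0.4979483187198639, 0.1824462115764618), (0.09556356817483902, 0.09018749743700027), 85.64057922363281)
[[0.4494 0.1382]
 [0.5393 0.1314]
 [0.5465 0.2267]
 [0.4566 0.2335]]
pale (125, 135, 70, 43)
[193 139] [0.5352 0.108 ]
[188 135] [0.5423 0.1154]
[142 138] [0.5473 0.1938]
[139 141] [0.5432 0.1998]
[140 145] [0.5365 0.1988]
[125 164] [0.5089 0.2309]
[125 169] [0.5007 0.2322]
[141 170] [0.4958 0.2027]
[143 177] [0.484  0.2008]
[170 177] [0.4793 0.1532]
[168 171] [0.4893 0.1553]
[177 168] [0.4925 0.1394]
[176 164] [0.4991 0.1403]
[186 148] [0.5225 0.1208]
[185 170] [0.4881 0.1265]
[183 173] [0.4836 0.1304]
[178 171] [0.4876 0.1384]
[178 176] [0.4797 0.1394]
[193 177] [0.4758 0.1147]
pale (274, 104, 124, 66)
[275 105] [ 0.574
[... 249 characters left out ...]
4791 -0.1237]
[347 168] [ 0.4729 -0.125 ]
[393 167] [ 0.4706 -0.2002]
[392 125] [ 0.5366 -0.2004]
[397 114] [ 0.5537 -0.2097]
[391 109] [ 0.5615 -0.2   ]
[337 105] [ 0.5694 -0.1147]
peg [0 0 3 3 7] [279.7143 109.    ] [ 0.5704 -0.0293  0.048 ]
peg [ 5  9  6  4 19] [286.1579 118.5263] [ 0.5541 -0.0386  0.048 ]
peg [15  9  6  4 19] [296.4211 118.5789] [ 0.5529 -0.0552  0.048 ]
peg [ 4 45  7  4 22] [286.0455 154.6818] [ 0.4948 -0.0341  0.048 ]
peg [15 45  6  4 22] [296.3182 154.6364] [ 0.4938 -0.051   0.048 ]
peg [ 0 55  3  3  7] [279.7143 164.    ] [ 0.4802 -0.0227  0.048 ]
peg [ 0 59 16  1 16] [286.5 167. ] [ 0.4744 -0.0335  0.048 ]
peg [17 59 10  1 10] [300.5 167. ] [ 0.4728 -0.0565  0.048 ]
```

View pics/w1c.png

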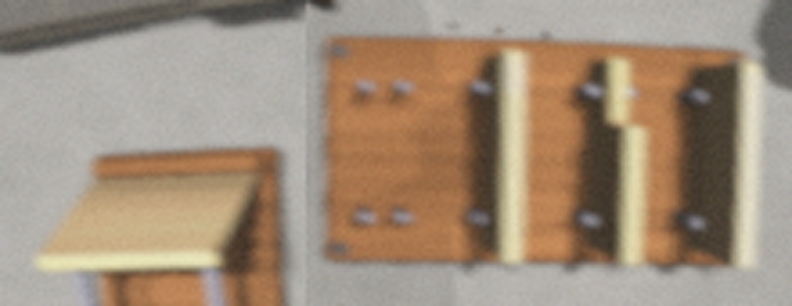

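```bash
cat >> h.py <<'E'
ye=np.radians(-4.6); EX=np.array([np.cos(ye),np.sin(ye),0])
e=-np.sin(.4)*EX+np.cos(.4)*Z; nn=np.cos(.4)*EX+np.sin(.4)*Z   # spare plate z and upper face normal
TOP=np.array([.4994,.1862,.0873])
E
python3 - <<'E'
from h import *
np.set_printoptions(precision=4,suppress=True)
print('tip',robot.tip_extent)
A=cur();B=T(TOP+e*.07,frame(-nn,-e))
D=logm(np.linalg.inv(A)@B).real
M=A@expm(D/2);print(M[:3,3])
plan([M,B])
E
```

```text
tip 0.019
[0.4187 0.078  0.2786]
0 10 rows [-0.0096, -0.0051, 0.0143, 0.89, 0.91, 4.47] 
1 10 rows [-0.0097, -0.005, 0.0142, 0.89, 0.91, 4.46]
```

arm_command --jaw -0.15 --force 15 --steps '[[[-0.0096,-0.0051,0.0143,0.89,0.91,4.47],[-0.0096,-0.0051,0.0143,0.89,0.91,4.47],[-0.0096,-0.0051,0.0143,0.89,0.91,4.47],[-0.0096,-0.0051,0.0143,0.89,0.91,4.47],[-0.0096,-0.0051,0.0143,0.89,0.91,4.47],[-0.0096,-0.0051,0.0143,0.89,0.91,4.47],[-0.0096,-0.0051,0.0143,0.89,0.91,4.47],[-0.0096,-0.0051,0.0143,0.89,0.91,4.47],[-0.0096,-0.0051,0.0143,0.89,0.91,4.47],[-0.0096,-0.0051,0.0143,0.89,0.91,4.47]]]'

```text
clock: 2.65
tool_pos: [0.418, 0.0705, 0.2771]
tcp_rot: [-0.073, 0.903, -0.415, 0.08]
ft_force: [1.2, -0.4, 0.1]
opening: 0.425
grip_force: 0.0
```

Run:
```python
from h import *
np.set_printoptions(precision=4,suppress=True)
print(get_state()['q'],cur())
plan([T(TOP+e*.07,frame(-nn,-e))])
```

```text
[ 0.3353 -0.1673 -0.5661  2.1733 -0.1344  0.8964 -2.5944] [[ 0.642  -0.7386  0.2058  0.418 ]
 [-0.7621 -0.6442  0.0649  0.0705]
 [ 0.0846 -0.1985 -0.9764  0.2771]
 [ 0.      0.      0.      1.    ]]
0 10 rows [-0.0104, -0.0054, 0.0141, 0.89, 0.88, 4.41]
```

q7 falls with this turn, so I use the other half-turn instead (tool y = +normal).

Run:
```python
from h import *
A=cur();B=T(TOP+e*.09,frame(nn,-e))
rel=R.from_matrix(A[:3,:3].T@B[:3,:3]).as_rotvec(degrees=True);print(rel)
D=logm(np.linalg.inv(A)@B).real
M=A@expm(D/2);print(M[:3,3])
M[:3,3]=[.47,.10,.27]
plan([M,B])
```

```text
[ -11.00069892   11.14494956 -135.09839438]
[0.47709294 0.12633123 0.23542837]
0 10 rows [0.0039, -0.0047, 0.0018, -0.55, 0.56, -6.75] 
1 10 rows [0.0047, -0.0096, 0.0086, -0.55, 0.56, -6.76]
```

arm_command --steps '[[[0.0039,-0.0047,0.0018,-0.55,0.56,-6.75],[0.0039,-0.0047,0.0018,-0.55,0.56,-6.75],[0.0039,-0.0047,0.0018,-0.55,0.56,-6.75],[0.0039,-0.0047,0.0018,-0.55,0.56,-6.75],[0.0039,-0.0047,0.0018,-0.55,0.56,-6.75],[0.0039,-0.0047,0.0018,-0.55,0.56,-6.75],[0.0039,-0.0047,0.0018,-0.55,0.56,-6.75],[0.0039,-0.0047,0.0018,-0.55,0.56,-6.75],[0.0039,-0.0047,0.0018,-0.55,0.56,-6.75],[0.0039,-0.0047,0.0018,-0.55,0.56,-6.75]]]'

```text
clock: 3.48
tool_pos: [0.4709, 0.1004, 0.2705]
tcp_rot: [0.045, 0.978, 0.155, 0.13]
ft_force: [0.1, -0.3, 0.5]
opening: 0.422
grip_force: 0.0
```

arm_command --steps '[[[0.0047,-0.0096,0.0086,-0.55,0.56,-6.76],[0.0047,-0.0096,0.0086,-0.55,0.56,-6.76],[0.0047,-0.0096,0.0086,-0.55,0.56,-6.76],[0.0047,-0.0096,0.0086,-0.55,0.56,-6.76],[0.0047,-0.0096,0.0086,-0.55,0.56,-6.76],[0.0047,-0.0096,0.0086,-0.55,0.56,-6.76],[0.0047,-0.0096,0.0086,-0.55,0.56,-6.76],[0.0047,-0.0096,0.0086,-0.55,0.56,-6.76],[0.0047,-0.0096,0.0086,-0.55,0.56,-6.76],[0.0047,-0.0096,0.0086,-0.55,0.56,-6.76]]]'

```text
clock: 4.32
tool_pos: [0.4637, 0.1892, 0.1707]
tcp_rot: [0.146, 0.717, 0.668, 0.135]
ft_force: [0.0, 0.6, -0.8]
opening: 0.424
grip_force: 0.0
```

Run:
```python
from h import *
np.set_printoptions(precision=4,suppress=True)
print(get_state()['q'],cur())
B=T(TOP+e*.09,frame(nn,-e)); print(np.linalg.inv(cur())@B)
plan([B,T(TOP-e*.018,frame(nn,-e))],[4,10])
f=grab('wrist');save(f,'w2')
for p in (TOP,TOP+.045*np.cross(e,nn),TOP-.045*np.cross(e,nn)): print(proj(f,p,True))
```

```text
[ 0.021   0.1074 -0.7561  2.2639  0.6526  0.6112 -1.298 ] [[ 0.07    0.9188  0.3885  0.4637]
 [ 0.9975 -0.0637 -0.0293  0.1892]
 [-0.0022  0.3896 -0.921   0.1707]
 [ 0.      0.      0.      1.    ]]
[[ 0.9999 -0.0102 -0.002  -0.0001]
 [ 0.0102  0.9999 -0.0002  0.0005]
 [ 0.002   0.0002  1.      0.0007]
 [ 0.      0.      0.      1.    ]]
0 4 rows [0.0, 0.0001, 0.0002, 0.0, -0.03, 0.15] 
1 10 rows [0.0, 0.0, 0.0108, 0.0, 0.0, 0.0] 
[277.4469 217.6151]
[278.0683 161.6335]
[276.8797 268.6087]
```

View pics/w2.png

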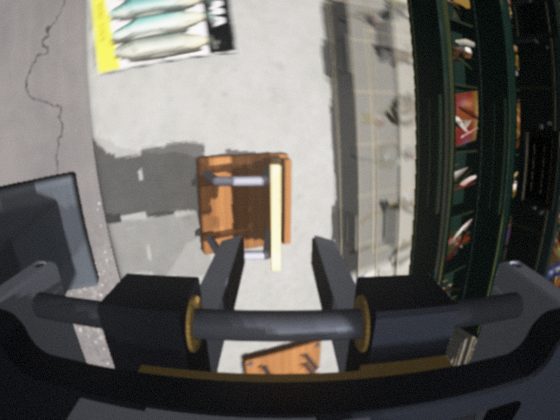

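The wrist picture shows the plate edge-on, between the fingers at column 276, rows 163–270, as predicted (277; 162–269). I go down and grip.

arm_command --steps '[[[0,0,0.0115,0,0,0.2],[0,0,0.0115,0,0,0.2],[0,0,0.0115,0,0,0.2],[0,0,0.0115,0,0,0],[0,0,0.0115,0,0,0],[0,0,0.0115,0,0,0],[0,0,0.0115,0,0,0],[0,0,0.0115,0,0,0],[0,0,0.0115,0,0,0],[0,0,0.0075,0,0,0]]]'

```text
clock: 5.2
tool_pos: [0.5076, 0.1846, 0.0682]
tcp_rot: [0.145, 0.724, 0.661, 0.135]
ft_force: [-0.7, 0.2, 0.4]
opening: 0.424
grip_force: 0.0
```

arm_command --steps '[[[0,0,0,0,0,0],[0,0,0,0,0,0],[0,0,0,0,0,0],[0,0,0,0,0,0],[0,0,0,0,0,0],[0,0,0,0,0,0],[0,0,0,0,0,0],[0,0,0,0,0,0],[0,0,0,0,0,0],[0,0,0,0,0,0]]]' --jaw -1 --force 15

```text
clock: 6.03
tool_pos: [0.5065, 0.1854, 0.069]
tcp_rot: [0.145, 0.722, 0.663, 0.135]
ft_force: [-7.2, 0.9, 3.9]
opening: 0.085
grip_force: 15.0
```

Run:
```python
from h import *
np.set_printoptions(precision=4,suppress=True)
print(get_state()['q'],cur(),(cur()[:3,3]-TOP)@e)
A=cur();B=A.copy();B[:3,3]+=e*.10+np.array([0,0,.03])
SL=np.array([.5239,-.0447,.014])
C=T(SL+[0,0,.18],frame(RY,-Z)); 
C2=T(SL+[0,0,.18],frame(-RY,-Z)); 
for c in (C,C2): print(R.from_matrix(B[:3,:3].T@c[:3,:3]).as_rotvec(degrees=True))
M=B@expm(logm(np.linalg.inv(B)@C2).real/2);print(M)
plan([B,M,C2])
```

```text
[-0.1072  0.3572 -0.6018  2.2775  1.1166  0.5167 -1.7184] [[ 0.0852  0.9178  0.3878  0.5065]
 [ 0.9964 -0.0799 -0.0299  0.1854]
 [ 0.0035  0.389  -0.9212  0.069 ]
 [ 0.      0.      0.      1.    ]] -0.019617024659826978
[ 18.0424  17.9283 -89.3609]
[ 17.871  -17.9847  88.0246]
[[ 0.7586  0.6229  0.1909  0.543 ]
 [ 0.6461 -0.7571 -0.0971  0.0835]
 [ 0.084   0.197  -0.9768  0.205 ]
 [ 0.      0.      0.      1.    ]]
0 10 rows [0.0, 0.0012, -0.0128, 0.0, 0.0, 0.0] 
1 10 rows [-0.0064, 0.0115, 0.002, 0.89, -0.9, 4.4] 
2 10 rows [-0.0065, 0.0115, 0.0019, 0.9, -0.9, 4.4]
```

arm_command --steps '[[[0,0.0012,-0.0128,0,0,0],[0,0.0012,-0.0128,0,0,0],[0,0.0012,-0.0128,0,0,0],[0,0.0012,-0.0128,0,0,0],[0,0.0012,-0.0128,0,0,0],[0,0.0012,-0.0128,0,0,0],[0,0.0012,-0.0128,0,0,0],[0,0.0012,-0.0128,0,0,0],[0,0.0012,-0.0128,0,0,0],[0,0.0012,-0.0128,0,0,0]]]'

```text
clock: 6.87
tool_pos: [0.468, 0.1882, 0.1923]
tcp_rot: [0.145, 0.722, 0.662, 0.136]
ft_force: [-0.4, 0.3, -1.0]
opening: 0.086
grip_force: 15.0
```

arm_command --steps '[[[-0.0064,0.0115,0.002,0.89,-0.9,4.4],[-0.0064,0.0115,0.002,0.89,-0.9,4.4],[-0.0064,0.0115,0.002,0.89,-0.9,4.4],[-0.0064,0.0115,0.002,0.89,-0.9,4.4],[-0.0064,0.0115,0.002,0.89,-0.9,4.4],[-0.0064,0.0115,0.002,0.89,-0.9,4.4],[-0.0064,0.0115,0.002,0.89,-0.9,4.4],[-0.0064,0.0115,0.002,0.89,-0.9,4.4],[-0.0064,0.0115,0.002,0.89,-0.9,4.4],[-0.0064,0.0115,0.002,0.89,-0.9,4.4]]]'

```text
clock: 7.7
tool_pos: [0.544, 0.083, 0.205]
tcp_rot: [0.079, 0.935, 0.338, 0.074]
ft_force: [-0.4, 0.0, -0.9]
opening: 0.082
grip_force: 15.0
```

arm_command --steps '[[[-0.0065,0.0115,0.0019,0.9,-0.9,4.4],[-0.0065,0.0115,0.0019,0.9,-0.9,4.4],[-0.0065,0.0115,0.0019,0.9,-0.9,4.4],[-0.0065,0.0115,0.0019,0.9,-0.9,4.4],[-0.0065,0.0115,0.0019,0.9,-0.9,4.4],[-0.0065,0.0115,0.0019,0.9,-0.9,4.4],[-0.0065,0.0115,0.0019,0.9,-0.9,4.4],[-0.0065,0.0115,0.0019,0.9,-0.9,4.4],[-0.0065,0.0115,0.0019,0.9,-0.9,4.4],[-0.0065,0.0115,0.0019,0.9,-0.9,4.4]]]'

```text
clock: 8.53
tool_pos: [0.5237, -0.0451, 0.1941]
tcp_rot: [-0.001, 0.999, -0.039, -0.0]
ft_force: [0.3, -0.7, -0.7]
opening: 0.084
grip_force: 15.0
```

Run:
```python
from h import *
np.set_printoptions(precision=4,suppress=True)
print(get_state()['q'],get_state()['opening'],cur())
f=grab('wrist')
SL=np.array([.5239,-.0447,.014])
for x in(.03,-.03):
  for y in(.0085,-.0085): print('peg pred',proj(f,SL+RX*x+RY*y+[0,0,.034],True))
a=f['image'][100:300,180:380];save({'image':cv2.resize(a,(600,600),interpolation=cv2.INTER_CUBIC)},'w3')
```

```text
[ 0.3476  0.2462 -0.4422  1.9484  0.1247  0.9733 -1.8021] 0.08371974671224365 [[ 0.997  -0.0779  0.      0.5237]
 [-0.0779 -0.997   0.0015 -0.0451]
 [-0.0001 -0.0015 -1.      0.1941]
 [ 0.      0.      0.      1.    ]]
peg pred [268.3248 170.7945]
peg pred [286.2225 170.7416]
peg pred [268.9188 230.9059]
peg pred [286.0318 230.8637]
```

View pics/w3.png

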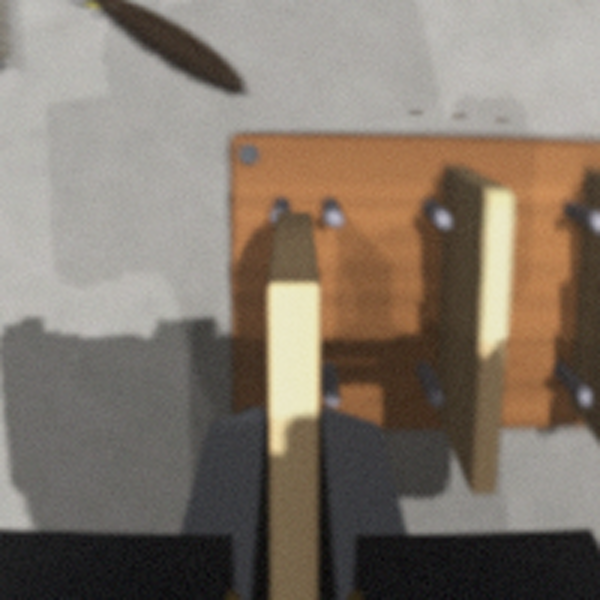

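The crop shows the far pegs at crop columns 281 and 334 and the plate end at 296, so the slot lies about 4 mm to -y of where I put it. I'll check this numerically on a fresh, settled frame.

Run:
```python
from h import *
np.set_printoptions(precision=4,suppress=True)
f0=load('wrist');f=grab('wrist');A=cur();im=f['image'];hsv=cv2.cvtColor(im,cv2.COLOR_RGB2HSV)
print(A[:3,3],np.abs(f['view']-f0['view']).max(), np.abs(im.astype(int)-f0['image']).mean())
g=~cv2.inRange(hsv,(3,110,20),(22,255,255))
g=g[160:180,266:300]
n,l,st,ce=cv2.connectedComponentsWithStats(g)
for i in range(1,n):
    if st[i,4]>3: print(st[i],ce[i]+[266,160],onz(f,*(ce[i]+[266,160]),.045,True))
def edge(row,z):
    r=hsv[row,240:275,1].astype(int);c=240+np.argmax(np.diff(cv2.blur(r.astype(np.float32)[None],(3,1))[0]))+.5
    return c,onz(f,c,row,z,True)
for r in(160,180,195): c,p=edge(r,.014);print('left edge',c,p,'slot y coord rel TCP', (p-A[:3,3])@RY-.027)
b=hsv[168:176,262:300];print(b[4,:,1]);print(b[4,:,2])
```

```text
[ 0.5232 -0.0469  0.1937] 0.009247717543096917 11.926121031746032
[  0   4  25  16 225] [277.4222 171.7689] [ 0.551  -0.0502  0.045 ]
left edge 252.5 [ 0.5613 -0.0247  0.014 ] slot y coord rel TCP -0.002076047232134271
left edge 252.5 [ 0.5401 -0.0226  0.014 ] slot y coord rel TCP -0.0015210704005047294
left edge 253.5 [ 0.5238 -0.022   0.014 ] slot y coord rel TCP -0.00212844988192927
[139 139 140  96  27  14  20  20  16  51  86  99  99  95  85 100  99 100
  94  92  89  72  35  21  14  14  26  75 128 146 143 146 139 149 140 146
 143 141]
[184 174 146 125 125 150 177 180 157 135 107  95  95  94  99  94  95  97
  95  94  95  96 118 147 161 168 159 152 153 154 164 168 178 181 186 185
 186 186]
```

arm_command --steps '[[[0,0.0006,0.008,0,0,0],[0,0.0006,0.008,0,0,0],[0,0,0.008,0,0,0],[0,0,0.008,0,0,0],[0,0,0.008,0,0,0],[0,0,0.008,0,0,0],[0,0,0.008,0,0,0],[0,0,0.008,0,0,0],[0,0,0.004,0,0,0],[0,0,0,0,0,0]]]'

```text
clock: 9.47
tool_pos: [0.5234, -0.0456, 0.1249]
tcp_rot: [-0.0, 0.999, -0.037, -0.0]
ft_force: [0.6, -1.2, -1.2]
opening: 0.086
grip_force: 15.0
```

Run:
```python
from h import *
np.set_printoptions(precision=4,suppress=True)
imaging.grab_frame('top')
f=grab('wrist');A=cur();print(A[:3,:],get_state()['ft_force'])
a=f['image'][90:290,180:380];save({'image':cv2.resize(a,(600,600),interpolation=cv2.INTER_CUBIC)},'w4')
```

```text
[[ 0.9973 -0.074   0.0004  0.524 ]
 [-0.074  -0.9973  0.0006 -0.0456]
 [ 0.0004 -0.0006 -1.      0.126 ]] [ 0.1665 -0.4241 -1.1297]
```

View pics/w4.png

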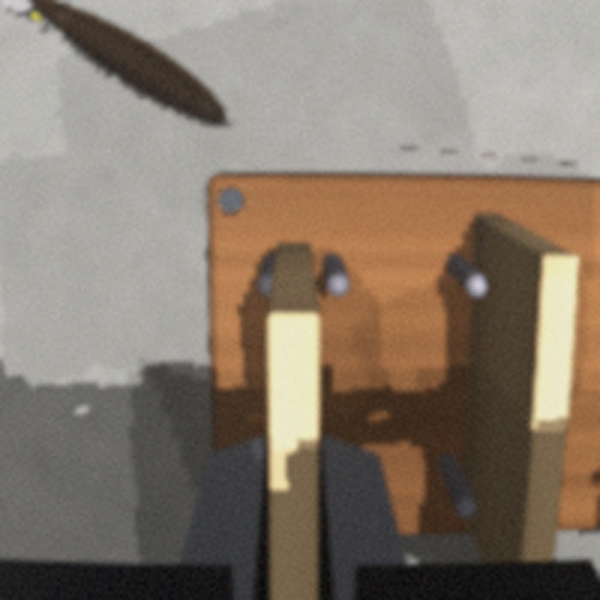

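The plate end spans crop columns 274–316, centre about 295, with the peg pair centred at about 304–307. The arm may still have been settling, so I measure once more now that it is still.

Run:
```python
from h import *
np.set_printoptions(precision=4,suppress=True,linewidth=200)
f0=load('wrist')
for i in range(3):
    f=grab('wrist');A=cur();print(A[:3,3],get_state()['dq'].round(3),np.abs(f['image'].astype(int)-f0['image'])[90:230,180:380].mean());f0=f
hsv=cv2.cvtColor(f['image'],cv2.COLOR_RGB2HSV)
for r in (176,180,182,184,186,188): print(r,'\n',hsv[r,255:305,1],'\n',hsv[r,255:305,2])
a=f['image'][90:290,180:380];save({'image':cv2.resize(a,(600,600),interpolation=cv2.INTER_CUBIC)},'w5')
```

```text
[ 0.5241 -0.0457  0.1263] [ 0.    -0.006 -0.001 -0.001  0.001  0.001 -0.001] 3.134880952380952
[ 0.5242 -0.0457  0.1264] [-0.    -0.002 -0.    -0.    -0.001 -0.001 -0.   ] 2.8163690476190477
[ 0.5242 -0.0457  0.1264] [ 0.001 -0.001 -0.001  0.001  0.001 -0.002  0.   ] 2.6480357142857143
176 
 [140 139 139 140 138 136 137 133 139 139 139 138 124  72  33  46  72  93  98  94  92  93  87  90 102  99  96  98 102 129 138 138 127 116  58  37  38  58  94 136 146 146 146 143 145 146 140 144 142
 142] 
 [175 172 176 175 176 175 175 176 174 176 172 155 111  81  69  72  78  90 104 108 105 102 112 105 105 103 104 104 108 119 137 144 130  99  83  82  81  92 114 137 154 170 176 178 174 173 177 174 172
 178]
180 
 [141 141 142 141 142 142 142 144 143 140 139 104  52  12  18  32  85 103  93  96  98  93  90  93  92  93  92  94  96 114 132 133 109  64  34  16  17  19  16  67 123 137 142 146 142 142 145 141 141
 141] 
 [183 185 181 181 181 181 181 183 180 168 125  93  69  63  72  79  93 104 107 109 112 113 113 113 116 112 114 114 111 125 135 119  94  68  60  64  75  80  81 103 133 166 169 168 179 183 181
[... 970 characters left out ...]
115 130 129  59  17  18  19  15  22  19  14  87 135 145 142 147 138 148 144
 142] 
 [184 185 181 186 184 180 176 163 128 102  97  89  98 107 109 102 107 110 113 114 115 114 117 112 111 117 111 114 113 108  95  86  75  86 106 140 160 173 177 163 144 138 151 155 158 153 159 157 168
 180]
188 
 [137 139 135 144 145 135 139 131 137 137 125 104  57  34  37  70  88  94  95  93  92  85  87  91  96  98  93  90  93  96 119 133 132 123 102  63  29  19  27  48  93 137 149 141 144 146 146 145 143
 147] 
 [183 184 185 181 179 176 138 115 104  97 102  93  89  89  90  99 113 114 116 115 108 117 114 112 114 117 113 116 118 112 120 119 108 108 118 125 130 134 140 137 146 147 152 155 156 155 157 158 162
 170]
```

arm_command --steps '[[[0,0.0012,0,0,0,0],[0,0.0012,0,0,0,0],[0,0,0.005,0,0,0],[0,0,0.005,0,0,0],[0,0,0.005,0,0,0],[0,0,0.005,0,0,0],[0,0,0.005,0,0,0],[0,0,0.005,0,0,0],[0,0,0.005,0,0,0],[0,0,0,0,0,0]]]'

```text
clock: 10.55
tool_pos: [0.5232, -0.048, 0.0899]
tcp_rot: [-0.0, 0.999, -0.037, -0.0]
ft_force: [-0.6, 0.4, -0.6]
opening: 0.082
grip_force: 15.0
```

Run:
```python
from h import *
np.set_printoptions(precision=4,suppress=True,linewidth=200)
grab('top');f=grab('wrist');s=get_state();print(cur()[:3],s['ft_force'],s['torque'])
hsv=cv2.cvtColor(f['image'],cv2.COLOR_RGB2HSV)
for r in (186,190,194,198): print(r,'\n',hsv[r,255:305,1],'\n',hsv[r,255:305,2])
```

```text
[[ 0.9973 -0.074  -0.0001  0.5236]
 [-0.074  -0.9973  0.0006 -0.048 ]
 [-0.0001 -0.0006 -1.      0.0908]] [ 0.1763 -0.7475  0.2576] [ 0.0542  0.0112 -0.0342]
186 
 [141 141 138 140 136 141 129 103  23  17   7  30  21  17  46  80  91  91  94  97  88  94  91  93  93  93  93  96  97  95  89  49  21  23  21  11  18  25  67 127 140 144 145 140 141 139 149 142 145
 143] 
 [176 177 177 179 178 172 154 114  76  73  74  69  62  60  66  89 101 112 109 113 113 114 112 115 118 115 115 111 110 107  86  68  62  66  73  68  71  71  95 124 146 152 156 164 170 171 174 183 180
 178]
190 
 [142 138 141 141 140 120  41  13  15  15  21  16  12  32  70  84  99  99  93  98 102  96  91  93  99  96  98  98  96  95  90  70  24  13  14  19  11  16  17  54 115 147 147 144 147 146 145 140 141
 144] 
 [185 189 186 185 169 123  94  97 121 121  95  81  66  63  73  97 108 113 115 112 112 114 115 112 113 109 115 115 111 110  96  73  63  79  90 106 113 111 103 108 135 153 160 165 161 162 164 171 173
 184]
194 
 [137 144 143 139 111  36  21  16  16  14  15  10  13  22  79  90  81  77  80  80  78  75  77  76  79  79  81  80  79  85  87  81  18  21  16  14  14  17  18  19  34 106 143 145 141 141 144 144 144
 146] 
 [183 181 169 136 119 122 145 159 171 164 140 107  97  92 132 173 192 196 198 200 199 197 196 200 197 200 195 203 198 199 176 132 114 133 155 178 188 184 171 150 137 145 157 155 159 157 156 156 166
 176]
198 
 [143 143 143 138 141 135 116  81  48  39  39  57  90 101  83  63  47  41  40  41  42  41  42  44  44  46  47  46  46  48  68  93 112 111  76  45  47  53  76 105 133 143 144 147 151 146 142 144 148
 144] 
 [180 180 182 187 181 168 128  98  95  91  84  85  94 144 199 232 235 236 236 235 235 235 236 235 236 235 233 235 235 237 230 202 161 138 127 124 131 131 137 143 151 152 158 154 155 155 156 154 158
 174]
```

The plate is centred between the pegs, with no contact force. I seat it and release it.

arm_command --steps '[[[0,0,0.003,0,0,0],[0,0,0.003,0,0,0],[0,0,0.003,0,0,0],[0,0,0.003,0,0,0],[0,0,0.002,0,0,0],[0,0,0.001,0,0,0],[0,0,0.0005,0,0,0],[0,0,0,0,0,0],[0,0,0,0,0,0],[0,0,0,0,0,0]]]'

```text
clock: 11.48
tool_pos: [0.5238, -0.0481, 0.0756]
tcp_rot: [-0.0, 0.999, -0.037, 0.0]
ft_force: [0.7, 0.7, -1.6]
opening: 0.082
grip_force: 15.0
```

arm_command --steps '[[[0,0,0.0007,0,0,0],[0,0,0.0007,0,0,0],[0,0,0.0006,0,0,0],[0,0,0,0,0,0],[0,0,0,0,0,0],[0,0,0,0,0,0],[0,0,0,0,0,0],[0,0,0,0,0,0],[0,0,0,0,0,0],[0,0,0,0,0,0]]]'

```text
clock: 12.32
tool_pos: [0.5239, -0.0481, 0.0742]
tcp_rot: [-0.0, 0.999, -0.037, 0.0]
ft_force: [-4.1, 0.1, 14.2]
opening: 0.083
grip_force: 15.0
```

arm_command --jaw -0.4 --steps '[[[0,0,0,0,0,0],[0,0,0,0,0,0],[0,0,0,0,0,0],[0,0,0,0,0,0],[0,0,0,0,0,0],[0,0,0,0,0,0],[0,0,0,0,0,0],[0,0,0,0,0,0],[0,0,0,0,0,0],[0,0,0,0,0,0]]]'

```text
clock: 13.15
tool_pos: [0.5237, -0.048, 0.0735]
tcp_rot: [-0.0, 0.999, -0.037, 0.0]
ft_force: [1.0, 0.7, 0.3]
opening: 0.298
grip_force: 0.0
```

arm_command --steps '[[[0,0,-0.02,0,0,0],[0,0,-0.02,0,0,0],[0,0,-0.02,0,0,0],[0,0,-0.02,0,0,0],[0,0,-0.02,0,0,0],[0,0,-0.02,0,0,0],[0,0,-0.02,0,0,0],[0,0,-0.01,0,0,0],[0,0,0,0,0,0],[0,0,0,0,0,0]]]'

```text
clock: 13.98
tool_pos: [0.5236, -0.0482, 0.2232]
tcp_rot: [-0.0, 0.999, -0.037, 0.0]
ft_force: [0.3, -0.6, -0.9]
opening: 0.298
grip_force: 0.0
```

Run:
```python
from h import *
np.set_printoptions(precision=4,suppress=True,linewidth=200)
grab('top');f=grab('wrist');s=get_state();print(cur()[:3],s['ft_force'],s['q'])
save({'image':cv2.resize(f['image'][60:260,200:460],(780,600),interpolation=cv2.INTER_CUBIC)},'w6')
```

```text
[[ 0.9973 -0.0741 -0.0011  0.5231]
 [-0.0741 -0.9973  0.0006 -0.0482]
 [-0.0011 -0.0006 -1.      0.2223]] [-1.0063  0.2319 -0.1486] [ 0.3614  0.2157 -0.4468  1.9181  0.1071  1.032  -1.7765]
```

View pics/w6.png

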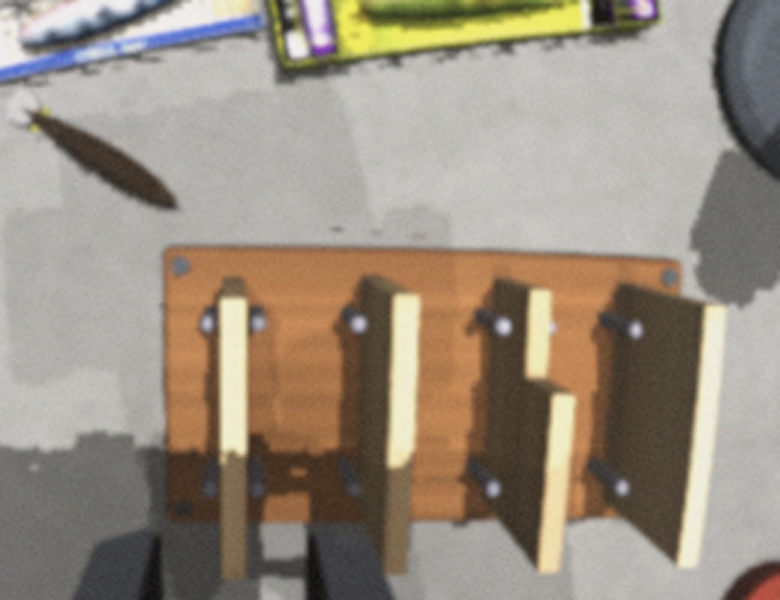

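The crop shows the spare upright in its slot, at crop column 233 between pegs 209 and 257. The notched plate's top edge runs from (562,395) to (550,572). I compute the notched grasp and dump the camera-head region as numbers.

Run:
```python
from h import *
np.set_printoptions(precision=4,suppress=True,linewidth=250)
f=load('wrist')
for u,v in((562,395),(550,572),(711,305),(689,565),(232,297),(233,578)): print(onz(f,200+u/3,60+v/3,.094,True)[:2])
NT=np.array([.5237,-.048,0])-.104*RY; print('model notched',NT)
A=cur();B=T(NT+[0,0,.2222]-.005*RX,frame(-RY,-Z));plan([B])
for p in ([.616,-.297,.225],[.5906,-.2866,.207],[.6415,-.308,.31],[.6415,-.308,0]): print(proj(f,p,True))
```

```text
[ 0.5296 -0.1524]
[ 0.4701 -0.1495]
[ 0.5562 -0.2053]
[ 0.467  -0.2015]
[ 0.5663 -0.0512]
[ 0.4773 -0.0449]
model notched [ 0.516  -0.1517  0.    ]
0 10 rows [-0.0004, 0.0104, 0.0, 0.0, 0.01, 0.0] 
[604.7887 104.503 ]
[581.4254 135.4971]
[700.633   72.0162]
[468.9073  87.2862]
```

arm_command --steps '[[[-0.0004,0.0104,0,0,0,0],[-0.0004,0.0104,0,0,0,0],[-0.0004,0.0104,0,0,0,0],[-0.0004,0.0104,0,0,0,0],[-0.0004,0.0104,0,0,0,0],[-0.0004,0.0104,0,0,0,0],[-0.0004,0.0104,0,0,0,0],[-0.0004,0.0104,0,0,0,0],[-0.0004,0.0104,0,0,0,0],[-0.0004,0.0104,0,0,0,0]]]'

```text
clock: 14.92
tool_pos: [0.5118, -0.1526, 0.2234]
tcp_rot: [-0.0, 0.999, -0.037, 0.0]
ft_force: [-0.1, -0.1, -0.2]
opening: 0.302
grip_force: 0.0
```

Run:
```python
from h import *
np.set_printoptions(precision=4,suppress=True,linewidth=250)
grab('top');grab('top');f=grab('wrist');np.savez('/tmp/wA.npz',**f);print(cur()[:3])
for u in([.616,-.297,.225],[.5906,-.2866,.207],[.575,-.28,.203]): print(proj(f,u,True))
hsv=cv2.cvtColor(f['image'],cv2.COLOR_RGB2HSV)
m=cv2.inRange(hsv,(15,30,130),(35,120,255))
# notched top edge column near rows
for r in (150,170,190,200):
    c=np.where(m[r,250:305])[0]; print(r,c.min()+250 if len(c) else 0,c.max()+250 if len(c) else 0)
V=hsv[...,2]; p=proj(f,[.5906,-.2866,.207],True).astype(int)
x0=p[0]-60;y0=p[1]-50;print(x0,y0)
for r in range(y0,y0+104,4): print(r,' '.join('%3d'%V[r,c] for c in range(x0,min(x0+140,560),4)))
```

```text
[[ 0.9972 -0.0754  0.0004  0.5118]
 [-0.0754 -0.9972  0.0005 -0.1523]
 [ 0.0003 -0.0006 -1.      0.2234]]
[510.0329  69.4081]
[482.6773 111.2501]
[471.5629 135.698 ]
150 272 279
170 271 279
190 270 279
200 270 279
422 61
61  53  51  48  55  54  73 123  96  32  41  35  29  33  37  58 104 125 133 133 135 131 133 137 132 138 134 133 133 132 141 170  20   4  12  20
65  53  54  60 110 176 186 178  87  30  31  30  36  35  40  85 118 133 135 134 135 133 133 134 132 134 132 131 131 131 136 139 110  15  17  18
69  75  96 115 126 181 185 181 178  58  30  33  34  36  59 108 128 136 132 135 131 131 133 135 136 132 140 135 132 132 135 135 142 116  20  23
73 110 106 108 105 175 185 183 179 177 132  31  28  31  65 113 136 130 134 132 135 136 133 133 135 136 136 136 131 132 132 136 126 136 160  91
77 116 115 107 107 181 181 180 180 181 179 174  36  31  45  84 125 130 132 134 133 134 136 134 136 133 136 131 133 137 134 133 134 129 176 182
81 113 113 110 105 184 180 176 182 181 181 164  23  23  29  48  69 108 131 130 132 134 136 135 135 131 132 133 137 134 135 129 132 144 185 177
85 113 116 110 136 18
[... 2154 characters left out ...]
 183 190 186 190 187 182 186 185 183 176 182 182 181 181 184 187 177 180 181 186 185 183 185 176 175 182 171 188 180 162 170
149 162 183 190 190 185 189 190 190 191 191 185 181 183 180 188 181 181 180 181 181 179 182 187 185 181 183 186 183 181 182 168 183 183 156 160
153 183 190 187 192 188 186 185 190 189 187 191 186 180 185 186 185 187 164 171 167 182 182 188 183 185 185 187 183 186 188 155 184 183 168 149
157 190 189 186 195 189 185 187 189 191 188 188 187 186 186 186 182 170 145 114 125 123 136 128 156 179 188 187 190 183 184 155 183 183 173  98
161 188 186 183 185 189 188 188 183 186 186 188 187 186 186 187 182 114  53  53  51  48  54 106 148 231 224 188 190 188 181 166 181 181 146 152
```

The barrel's front rim is almost edge-on, running from (455,100) to (495,129), so the lens centre is at about (475,114.5). Next I grasp the notched divider.

arm_command --steps '[[[0,-0.001,0.0149,0,0,0],[0,-0.001,0.0149,0,0,0],[0,0,0.0149,0,0,0],[0,0,0.0149,0,0,0],[0,0,0.0149,0,0,0],[0,0,0.0149,0,0,0],[0,0,0.0149,0,0,0],[0,0,0.0149,0,0,0],[0,0,0.0149,0,0,0],[0,0,0.0149,0,0,0]]]'

```text
clock: 15.9
tool_pos: [0.5124, -0.1486, 0.0738]
tcp_rot: [-0.0, 0.999, -0.037, 0.0]
ft_force: [1.0, -0.7, -0.2]
opening: 0.301
grip_force: 0.0
```

arm_command --steps '[[[0,0,0,0,0,0],[0,0,0,0,0,0],[0,0,0,0,0,0],[0,0,0,0,0,0],[0,0,0,0,0,0],[0,0,0,0,0,0],[0,0,0,0,0,0],[0,0,0,0,0,0],[0,0,0,0,0,0],[0,0,0,0,0,0]]]' --jaw -1 --force 20

```text
clock: 16.73
tool_pos: [0.5127, -0.1499, 0.0751]
tcp_rot: [0.0, 0.999, -0.037, 0.001]
ft_force: [-0.6, -4.5, 7.7]
opening: 0.09
grip_force: 20.0
```

arm_command --steps '[[[0,0,-0.01,0,0,0],[0,0,-0.01,0,0,0],[0,0,-0.01,0,0,0],[0,0,-0.01,0,0,0],[0,0,-0.015,0,0,0],[0,0,-0.02,0,0,0],[0,0,-0.02,0,0,0],[0,0,-0.02,0,0,0],[0,0,-0.02,0,0,0],[0,0,-0.01,0,0,0]]]'

```text
clock: 17.57
tool_pos: [0.513, -0.149, 0.2223]
tcp_rot: [-0.0, 0.999, -0.037, 0.002]
ft_force: [0.2, -0.2, -0.1]
opening: 0.085
grip_force: 20.0
```

Run:
```python
from h import *
np.set_printoptions(precision=4,suppress=True,linewidth=250)
print(cur()[:3],get_state()['q'],get_state()['opening'])
# lens estimate: view A centre pixel + scene/top rays
f=dict(np.load('/tmp/wA.npz'));t=load('top');s=load('scene')
a=ray(f,475,114.5,True)
print('wA-top',tri(a,ray(t,145+682/4,150+146/4)),'wA-scene',tri(a,ray(s,210+240/4,120+180/4)))
o,d=a
# intersect with vertical plane thru post with yaw
for psi in(-20,-22.5,-25):
    n=np.array([np.sin(np.radians(psi)),-np.cos(np.radians(psi)),0]);P=np.array([.6415,-.308,0]);k=((P-o)@n)/(d@n);print(psi,o+d*k)
# range from 34mm
r1=ray(f,455,100,True)[1];r2=ray(f,495,129,True)[1]
for psi in(-20,-22.5,-25):
    ax=np.array([np.sin(np.radians(-psi)),np.cos(np.radians(psi)),0]) # lateral
    # solve o+a r1 - (o+b r2) = +-34 lateral + other in-plane(vertical-ish) comp: least squares
    up=np.cross([np.cos(np.radians(psi))*np.cos(.35),np.sin(np.radians(psi))*np.cos(.35),np.sin(.35)],ax)
    ang=np.arccos(r1@r2); print('dist~',.034/ang)
print('head pixel/blob in V for scene:')
V=cv2.cvtColor(s['image'],cv2.COLOR_RGB2HSV)[...,2]
for r in range(148,174): print(r,' '.join('%3d'%V[r,c] for c in range(250,278)))
```

```text
[[ 0.9973 -0.0735  0.0035  0.513 ]
 [-0.0735 -0.9973  0.0003 -0.149 ]
 [ 0.0035 -0.0005 -1.      0.2223]] [ 0.4988  0.2218 -0.3861  1.9057  0.096   1.0286 -1.5724] 0.08482305873003014
wA-top (array([ 0.5875, -0.2869,  0.1971]), np.float64(0.002319585652829397)) wA-scene (array([ 0.588 , -0.2946,  0.1892]), np.float64(0.003665592016043676))
-20 [ 0.5886 -0.2888  0.1947]
-22.5 [ 0.5886 -0.2861  0.1987]
-25 [ 0.5885 -0.2833  0.2028]
dist~ 0.23710527413194
dist~ 0.23710527413194
dist~ 0.23710527413194
head pixel/blob in V for scene:
148 224 220 203 156  89  36  24  37  50  61  85 111 136 155 164 171 173 168 150 142 152 163 168 171 171 170 172 174
149 226 224 210 164  98  47  52  76 102 117 133 151 165 172 176 179 181 179 169 155 160 166 168 166 167 166 164 164
150 226 223 210 166 104  79 103 130 152 163 170 176 180 180 181 182 181 179 173 160 160 163 164 165 166 163 163 163
151 226 223 210 167 115 113 146 166 177 180 182 182 183 184 182 182 181 181 179 172 160 158 162 163 163 164 160 163
152 225 224 214 174 124 123 159 177 183 185 183 184 183 184 181 182 181 181 179 180 167 158 160 161 1
[... 1750 characters left out ...]
 215
168 225 215 176 117  80  86 107 120 117 106  92  94  97  90  73  78 101 126 136 138 121  88  61  64  99 149 200 223
169 224 213 175 118  78  85 107 120 118 101  78  69  70  71  67  71  89 101 108 108  95  68  64  78 119 173 216 226
170 226 215 173 114  76  85 106 121 117  98  77  65  64  65  65  66  68  73  77  77  69  59  69  96 144 193 221 228
171 227 217 174 115  75  83 105 119 119  98  77  63  62  64  64  64  64  66  67  64  59  60  78 119 168 211 225 228
172 228 218 180 125  84  89 107 120 115  99  77  62  60  60  62  62  63  64  64  62  57  71 105 152 196 219 227 230
173 228 222 202 159 119 107 112 119 116  99  77  64  63  62  60  60  60  62  58  57  60  83 132 183 215 225 228 230
```

```bash
cat >> h.py <<'E'
def pres(L,psi,back=0,up=0):
    X=np.array([np.cos(.35)*np.cos(psi),np.cos(.35)*np.sin(psi),np.sin(.35)])
    p=Z-Z@X*X;p/=np.linalg.norm(p);r=frame(X,-p)
    return T(np.array(L)-.12*X+.021*p-.003*r[:,0]-back*X+up*Z,r)
E
python3 - <<'E'
from h import *
np.set_printoptions(precision=4,suppress=True,linewidth=250)
f=dict(np.load('/tmp/wA.npz'));s=load('scene')
print(tri(ray(f,475,114.5,True),ray(s,267,162.5)),tri(ray(f,475,114.5,True),ray(s,266,161.5)))
A=cur();B=pres([.588,-.287,.197],np.radians(-22),.05,.03)
rel=R.from_matrix(A[:3,:3].T@B[:3,:3]).as_rotvec(degrees=True);print(rel,B)
M=A@expm(logm(np.linalg.inv(A)@B).real/2);print(M[:3,3])
plan([M,B])
E
```

```text
(array([ 0.588 , -0.2779,  0.2116]), np.float64(0.0012597929235470347)) (array([ 0.5879, -0.272 ,  0.2198]), np.float64(0.0007993957493892051))
[-17.2168  12.4414 -71.4628] [[ 0.3746  0.871   0.3179  0.4321]
 [ 0.9272 -0.3519 -0.1285 -0.2273]
 [ 0.      0.3429 -0.9394  0.1884]
 [ 0.      0.      0.      1.    ]]
[ 0.4591 -0.1737  0.2042]
0 10 rows [-0.006, 0.0012, 0.0017, -0.86, 0.62, -3.57] 
1 10 rows [-0.0059, 0.0012, 0.0017, -0.86, 0.62, -3.58]
```

arm_command --steps '[[[-0.006,0.0012,0.0017,-0.86,0.62,-3.57],[-0.006,0.0012,0.0017,-0.86,0.62,-3.57],[-0.006,0.0012,0.0017,-0.86,0.62,-3.57],[-0.006,0.0012,0.0017,-0.86,0.62,-3.57],[-0.006,0.0012,0.0017,-0.86,0.62,-3.57],[-0.006,0.0012,0.0017,-0.86,0.62,-3.57],[-0.006,0.0012,0.0017,-0.86,0.62,-3.57],[-0.006,0.0012,0.0017,-0.86,0.62,-3.57],[-0.006,0.0012,0.0017,-0.86,0.62,-3.57],[-0.006,0.0012,0.0017,-0.86,0.62,-3.57]]]'

```text
clock: 18.4
tool_pos: [0.4575, -0.1739, 0.2013]
tcp_rot: [0.076, 0.958, 0.273, 0.051]
ft_force: [-0.1, -0.1, -0.1]
opening: 0.079
grip_force: 20.0
```

arm_command --steps '[[[-0.0059,0.0012,0.0017,-0.86,0.62,-3.58],[-0.0059,0.0012,0.0017,-0.86,0.62,-3.58],[-0.0059,0.0012,0.0017,-0.86,0.62,-3.58],[-0.0059,0.0012,0.0017,-0.86,0.62,-3.58],[-0.0059,0.0012,0.0017,-0.86,0.62,-3.58],[-0.0059,0.0012,0.0017,-0.86,0.62,-3.58],[-0.0059,0.0012,0.0017,-0.86,0.62,-3.58],[-0.0059,0.0012,0.0017,-0.86,0.62,-3.58],[-0.0059,0.0012,0.0017,-0.86,0.62,-3.58],[-0.0059,0.0012,0.0017,-0.86,0.62,-3.58]]]'

```text
clock: 19.23
tool_pos: [0.431, -0.2273, 0.1856]
tcp_rot: [0.144, 0.816, 0.552, 0.096]
ft_force: [0.9, 0.0, -0.8]
opening: 0.086
grip_force: 20.0
```

Run:
```python
from h import *
np.set_printoptions(precision=4,suppress=True,linewidth=250)
grab('top');grab('top');f=grab('wrist');np.savez('/tmp/wB.npz',**f);print(cur()[:3],get_state()['q'],get_state()['opening'])
V=f['view'];print('cam',-V[:3,:3].T@V[:3,3])
p=proj(f,[.588,-.285,.20],True);print(p)
hsv=cv2.cvtColor(f['image'],cv2.COLOR_RGB2HSV);v=hsv[...,2]
x0=int(p[0])-56;y0=max(int(p[1])-52,0);print(x0,y0)
print('    ',' '.join('%3d'%c for c in range(x0,min(x0+120,560),4)))
for r in range(y0,min(y0+108,420),4): print('%3d: '%r,' '.join('%3d'%v[r,c] for c in range(x0,min(x0+120,560),4)))
```

```text
[[ 0.377   0.8715  0.3136  0.4308]
 [ 0.9262 -0.3544 -0.1286 -0.2274]
 [-0.001   0.3389 -0.9408  0.1855]] [ 0.7247  0.0113 -0.38    2.2844  0.0396  0.5016 -0.0723] 0.08339203213464239
cam [ 0.4076 -0.1404  0.3361]
[488.697  225.8316]
432 173
     432 436 440 444 448 452 456 460 464 468 472 476 480 484 488 492 496 500 504 508 512 516 520 524 528 532 536 540 544 548
173:   47  50  58 105  74  60  60  47  49  46  44  38  45  61  65  34  38  42  46  41  68  71  83  75  45  43  61 134  75  39
177:   48  49  52 110  71  51  76 124  48  47  43  42  45  48  65  41  41  39  45  41  63  86  74  78  41  54 133 170  45  34
181:   52  51  51  96  91  57  62 160 115  56  44  47  44  47  61  39  40  35  39  42  53  97  66  78  60 131 167 194  51  40
185:   74  58  57  81 185  65  65 117 188 188 175  48  49  41  51  45  47  40  42  44  42 102  58  77 137 172 193 187  48  61
189:   80  83  83  82 141 108  62  88 187 188 155  92  52  44  45  45  47  42  44  58  44  52  56 131 175 193 188 194  52  61
193:   71  79  81  83  82  85  84  74 154 189 192 192 187 189 136  45  46  48  33  30  32  36  37  53  
[... 1968 characters left out ...]
96  97  57  52  50  48  51 123  30  31  69 143 153 147 150 147 152  68
261:   43  47  58 128 139 145 117 146 136 119 146 179 162  56  54  53  54  48  52  94 106  90  81 132 130 114 113 110  75  71
265:   46  46  44 127 143 141 124 155 114 120 142 159 193 191 145  62  52  63  57  63  58  42  54 104 158  16  17  23  32  97
269:   68  39  44  88 134 144 124 113 118 122 140 140 196 190 188 188 150  57  55  57  62  68  75  75  77  50  19  33  31  69
273:   91  36  44  49 130 142 130 121 122 120 137 134 190 195 190 164 159  56  51  58  56  57  64  73  73  68  69  34  39  70
277:  129  52  45  40 125 138 139 137 126 117 140 132 178 190 195 186 102  56  59  56  63  54  58  62  66  72  72  73  82  69
```

Run:
```python
from h import *
np.set_printoptions(precision=4,suppress=True,linewidth=250)
a=dict(np.load('/tmp/wA.npz'));b=dict(np.load('/tmp/wB.npz'));s=load('scene')
L,g=tri(ray(a,475,114.5,True),ray(b,491.5,224,True));print(L,g)
print(tri(ray(b,491.5,224,True),ray(s,267,162.5)))
# yaw: rim ends in view A lie on a plane through L: lateral direction (level) at lens
r1=ray(a,455,100,True);r2=ray(a,495,129,True)
for psi in (-18,-20,-22,-24,-26):
    q=np.radians(psi);X=np.array([np.cos(.35)*np.cos(q),np.cos(.35)*np.sin(q),np.sin(.35)]);Y=np.cross(Z,X);Y/=np.linalg.norm(Y)
    print(psi,[proj(a,L+k*Y,True) for k in(.017,-.017)])
P=np.array([.6415,-.308]);print('yaw post',np.degrees(np.arctan2(*(P-L[:2])[::-1])))
psi=np.radians(-22)
G=pres(L,psi);print(G[:3]);plan([G])
```

```text
[ 0.5885 -0.283   0.2027] 0.0004935230809300178
(array([ 0.5952, -0.2893,  0.199 ]), np.float64(0.003735399990141174))
-18 [array([453.3713, 105.1738]), array([494.057 , 123.3506])]
-20 [array([453.5888, 104.2757]), array([493.8516, 124.2012])]
-22 [array([453.8321, 103.3909]), array([493.6227, 125.0407])]
-24 [array([454.1008, 102.5207]), array([493.3708, 125.8682])]
-26 [array([454.3946, 101.6661]), array([493.096 , 126.6827])]
yaw post -25.223721516330414
[[ 0.3746  0.871   0.3179  0.4762]
 [ 0.9272 -0.3519 -0.1285 -0.2409]
 [ 0.      0.3429 -0.9394  0.1812]]
0 10 rows [0.0005, 0.0043, 0.002, -0.02, 0.01, -0.01]
```

Run:
```python
from h import *
np.set_printoptions(precision=3,suppress=True,linewidth=250)
a=dict(np.load('/tmp/wA.npz'));L=np.array([.589,-.2835,.2023])
v=cv2.cvtColor(a['image'],cv2.COLOR_RGB2HSV)[...,2].astype(float)
# left side of barrel: crossing of V=100 on fine rows, bright on left
pts=[]
for r in range(79,99):
    c=np.arange(444,475); x=v[r,c]; i=np.where((x[:-1]>100)&(x[1:]<=100))[0]
    if len(i): pts.append((c[i[-1]]+(x[i[-1]]-100)/(x[i[-1]]-x[i[-1]+1]),r))
pts=np.array(pts);print(pts.T); k=np.polyfit(pts[:,1],pts[:,0],1);print('slope',k)
# front edge
fr=[]
for c in range(458,492,2):
    x=v[95:140,c]; i=np.where((x[:-1]<=100)&(x[1:]>100))[0]
    if len(i): fr.append((c,95+i[0]+.5))
fr=np.array(fr);print('front slope',np.polyfit(fr[:,0],fr[:,1],1))
for psi in (-18,-20,-22,-24,-26,-28):
    q=np.radians(psi);X=np.array([np.cos(.35)*np.cos(q),np.cos(.35)*np.sin(q),np.sin(.35)]);Y=np.cross(Z,X);U=np.cross(X,Y);Y/=np.linalg.norm(Y);U/=np.linalg.norm(U)
    o=-a['view'][:3,:3].T@a['view'][:3,3]
    # silhouette generators of the cylinder
    th=np.linspace(0,2*np.pi,721);N=np.outer(np.cos(th),Y)+np.outer(np.sin(th),U);C=L+.017*N
    s=np.einsum('ij,ij->i',N,o-C);j=np.where(np.sign(s[:-1])!=np.sign(s[1:]))[0]
    out=[]
    for t in j:
        p0,p1=proj(a,C[t],True),proj(a,C[t]+.018*X,True);out+=[p0,(p1-p0)[0]/(p1-p0)[1]]
    print(psi,out)
```

```text
[[464.305 463.846 463.302 462.741 462.283 461.679 461.173 460.604 460.231 459.655 459.059 458.447 457.98  457.379 456.955 456.367 455.78  455.269 454.736 454.191]
 [ 79.     80.     81.     82.     83.     84.     85.     86.     87.     88.     89.     90.     91.     92.     93.     94.     95.     96.     97.     98.   ]]
slope [ -0.535 506.626]
front slope [   0.661 -197.713]
-18 [array([497.982, 126.446]), np.float64(-0.442558629903229), array([451.295, 101.904]), np.float64(-0.3947684424273926)]
-20 [array([497.683, 127.073]), np.float64(-0.47613918241553727), array([451.589, 101.213]), np.float64(-0.42956235762005024)]
-22 [array([497.365, 127.694]), np.float64(-0.5109643263415545), array([451.903, 100.529]), np.float64(-0.46557958980070885)]
-24 [array([497.036, 128.299]), np.float64(-0.5471743292175729), array([452.239,  99.853]), np.float64(-0.5029682362069815)]
-26 [array([496.68 , 128.908]), np.float64(-0.5849333877521069), array([452.591,  99.193]), np.float64(-0.5418903951091641)]
-28 [array([496.307, 129.508]), np.float64(-0.6244124757976073), array([452.968,  98.534]), np.float64(-0.5825329691021865)]
```

The yaw is about -25.3° by two independent cues. I move to the final pose.

Run:
```python
from h import *
G=pres([.589,-.2835,.2023],np.radians(-25.3));print(G[:3]);plan([G])
```

```text
[[ 4.27357863e-01  8.49270477e-01  3.10007924e-01  4.79295303e-01]
 [ 9.04082550e-01 -4.01448315e-01 -1.46540074e-01 -2.34961108e-01]
 [-1.38777878e-17  3.42897807e-01 -9.39372713e-01  1.80879090e-01]]
0 10 rows [0.0012, 0.0043, 0.0021, -0.02, -0.1, 0.3]
```

arm_command --steps '[[[0.0012,0.0043,0.0021,0,-0.1,0.3],[0.0012,0.0043,0.0021,0,-0.1,0.3],[0.0012,0.0043,0.0021,0,-0.1,0.3],[0.0012,0.0043,0.0021,0,-0.1,0.3],[0.0012,0.0043,0.0021,0,-0.1,0.3],[0.0012,0.0043,0.0021,0,-0.1,0.3],[0.0012,0.0043,0.0021,0,-0.1,0.3],[0.0012,0.0043,0.0021,0,-0.1,0.3],[0.0012,0.0043,0.0021,0,-0.1,0.3],[0.0012,0.0043,0.0021,0,-0.1,0.3]]]'

```text
clock: 20.22
tool_pos: [0.4801, -0.2355, 0.1803]
tcp_rot: [0.146, 0.832, 0.528, 0.092]
ft_force: [-0.4, 0.4, -0.9]
opening: 0.084
grip_force: 20.0
```

arm_command --steps '[[[0,0,0,0,0,0],[0,0,0,0,0,0],[0,0,0,0,0,0],[0,0,0,0,0,0],[0,0,0,0,0,0],[0,0,0,0,0,0],[0,0,0,0,0,0],[0,0,0,0,0,0],[0,0,0,0,0,0],[0,0,0,0,0,0]]]'

```text
clock: 21.05
tool_pos: [0.4796, -0.2354, 0.1805]
tcp_rot: [0.146, 0.832, 0.528, 0.092]
ft_force: [-0.4, -0.1, -0.6]
opening: 0.087
grip_force: 20.0
```

Run:
```python
from h import *
np.set_printoptions(precision=4,suppress=True,linewidth=250)
f=grab('wrist');s=get_state();A=cur();G=pres([.589,-.2835,.2023],np.radians(-25.3))
E=np.linalg.inv(A)@G;print(E[:3,3],R.from_matrix(E[:3,:3]).as_rotvec(degrees=True),s['ft_force'],s['grip_force'],s['opening'],np.abs(s['dq']).max())
# held plate slip check: top edge of plate seen by the wrist camera, in tool frame
pm=cv2.inRange(cv2.cvtColor(f['image'],cv2.COLOR_RGB2HSV),(12,25,100),(38,170,255))
m=np.zeros_like(pm);m[60:300,262:294]=pm[60:300,262:294]
n,l,st,ce=cv2.connectedComponentsWithStats(m)
for i in range(1,n):
    if st[i,4]>60: print(st[i],ce[i])
# predicted: top edge ends/notch corners/bottom corners in image
for x,z in((-.045,.08),(.015,.08),(.015,.05),(.045,.05),(.045,0)):
    print(x,z,proj(f,(A@np.array([x+.003,0,.061-z,1]))[:3],True))
```

```text
[ 0.0002 -0.0002 -0.0006] [-0.2016 -0.0345  0.1299] [ 0.2031 -0.0717 -1.0831] 19.999814070761204 0.08272275300517566 0.00133897375551266
[ 262   80   32  159 2247] [274.5323 163.2439]
[269 245  17  55 815] [277.2773 271.5914]
-0.045 0.08 [276.4782 347.4405]
0.015 0.08 [276.3739 245.5894]
0.015 0.05 [276.5709 226.0777]
0.045 0.05 [276.562  172.0747]
0.045 0 [276.7942 161.7871]
```

The arm is still, and the plate's top edge starts at row 245 against a predicted 245.6, so it hasn't slipped. I hand in.

```bash
python3 -c "
from h import *
print(workorder.job_done())"
```

```text
the job is handed in; nothing more can be done
None
```

I stood the spare divider in the empty slot and let go of it, then handed the job in still holding the notched divider up to the inspection camera. By my measurements it was within about 1 mm of the planned view pose. The hand-in returned no pass or fail result.

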